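# Pin and clip the polishing jig

### The arm

A 6-joint arm with a two-finger parallel gripper is mounted at the origin on the work surface. World frame = base frame: x ahead of the robot, y to its left, z up, the work surface at z = 0. Lengths are in m, angles in rad, forces in N, time in s.
With the tool pointing down it reaches from about 0.35 to 0.975 m from the base axis. Payload 7.1 kg.
Tool frame: the origin (TCP) lies at the very end of the fingers, on their centre line; the grasp point (between the pads) lies 19 mm behind it (bot.grip_depth is the distance from the TCP to the grasp point, in m); z points along the fingers, y is the line along which they close (so a half turn about z gives the same grasp; the last joint's range is limited). The gripper opens to 88 mm and grips with 3 to 60 N. Pads are 20 mm wide; open, the fingers measure 115 mm over their backs; the gripper's body (75 mm by 178 mm) begins 61 mm behind the grasp point.
Start: joints at [1.1, 0.423, 1.63, -0, 1.089, -0.019], TCP at [0.273, 0.562, 0.223] pointing down, gripper open.
Joint ranges: [-3, 3], [-0.9, 2.11], [0.09, 2.58], [-1.31, 4.45], [0.11, 2.69], [-2.54, 2.54]. Speed limits (rad/s): [2.39, 2.39, 3.01, 3.14, 3.14, 3.14].

### API

Orientations are given as a rotation vector (axis times angle).
In Python, from plant import state, eyes, bot gives the robot as it stands.
- The arm moves only by the tool drive_tool, never from a script. Its arguments are lists of equal length, an entry for each row: "offset": the shift along the tool's x, y, z in units of 30 mm (1.0 is 30 mm), a list of three; "twist": the turn, a rotation vector about the tool's x, y, z in units of 0.08 rad (1.0 is 0.08 rad), a list of three; "gripper": the closure, from -1 (fully open) to 1 (shut). In form: {"offset": [[tx, ty, tz], ...], "twist": [[wx, wy, wz], ...], "gripper": [gripper, ...]}. A call has 1 to 10 rows; each row shifts and turns the commanded pose from where the row before left it, along the tool's axes as they then stand; what a row does not reach is not made up. A row lasts 1/12 s, in which the tool goes at most 41.7 mm and 7.16 degrees, less where a joint would pass 70% of its speed; a pose out of reach is approached as far as the arm can. A call with a number of a shift or a turn outside -1 to 1 is refused whole. A call with a gripper value outside its range is refused whole. The fingers move at their own pace and stop on an object; "squeeze" is the grip in N (left out, the last holds). Time passes only in rows, so rows that do not move let the fingers close. It gives the time, the measured TCP pose, the force, the opening and the grip force at its end, in the units of the state.
- state(): the state, without advancing time (a new reading comes with each control period).
- eyes.capture(name): name is "side" or "top" or "wrist"; returns (picture, depth): 400x640x3 uint8, red, green, blue; 400x640 float32, m along the optical axis (not along the pixel's ray), 0 where there is no reading.
- eyes.calibration(name): a dict with "K" (3x3 intrinsics, pixels), "extrinsics" (4x4, takes a point from camera to world coordinates); the wrist camera has in their place "mount" (4x4, takes a point from camera to tool coordinates, whose origin is the TCP and whose axes are the flange's). Camera axes: x right, y down, z forward; pixel columns grow to the right and rows downward; lengths in m; the calibration is good to about 2 mm. A picture is of the moment at which its call begins: read the wrist's pose just before it. calibration takes no time and is no camera call.
- bot.finish_job(): hands the job in; it is judged then, once.
The state is a dict: "time": time; "qpos": joint angles; "joint_vel": joint speeds; "joint_efforts": joint torques, N m; "tool_pos": TCP position; "tcp_rot": TCP orientation; "wrist_force": force on the tool from outside, world axes, zero at the start; "ft_torque": the same for the moment, N m; "width": opening from 0.0 (shut) to 1.0 (fully open); "finger_force": force on a finger pad.
Only numpy, scipy, OpenCV 4.12 (cv2) and the standard library are available. Lean on these libraries where they do the work, as an engineer would, in place of code of your own. Each camera call takes 0.05 s, during which the arm holds its last target. There are 200 camera calls.

### The job

Lock the tilting arm of the polishing jig: push its pivot pin gently home until the head lies against the lug, then take the large R-clip from the wooden rack and press its straight leg down through the cross hole in the pin's free end until the shoulder sits on the pin and the bow has sprung over. The hole may not point straight up, so feel for it with a light touch, turn the pin upright with the leg's tip, and force nothing; leave the clip in place and the other things on the bench alone.

Things in the scene. Friction and masses are not known exactly. Their poses are not given: they have to be found in the camera images.
- jig: Bench jig: steel foot 130x130x12 mm, two steel lugs, a grey arm between them carrying a polished cover on the +x side. Origin on the bench below the lugs; z up, y along the pin from head to free end. Pin axis 75 mm up. Lugs 40 mm wide, tops 89.5 mm up, outer faces at y = -27 and +27. Cover: x 62 to 220, y -80 to 78, top 108 mm up.
- pin_slide (a joint): How far the pin stands out of home, m: 0 = home (head against the lug), at most 0.04; starts 0.018 to 0.034. Push the head along the jig's +y; about 3 N of friction, hard stop at home. While it is out, its cross hole is hidden in the lugs.
- pin_head (a point): Centre of the outer face of the pin's flat round steel head (28 mm diameter, 8 mm thick). Axes as the jig's: push along +y.
- pin_cross (a point): Point on the axis of the 18 mm steel pin at the middle of its cross hole (6.2 mm wide, straight through), 10 mm from the free end; at home 10 mm beyond the lug. Axes as the jig's; they slide but do NOT turn with the pin. The pin may be turned up to 0.9 rad either way, so the hole's upper mouth lies up to 7 mm off the crown in x.
- pin_end (a point): Centre of the pin's free end, 10 mm from the cross hole; axes as pin_cross. The pin's turn is held by friction (0.04 N m, about 5 N sideways at its surface): with the clip leg's tip 3 to 4 mm inside the hole's mouth, moving the tip sideways to above the pin's axis turns the hole upright.
- clip: Large R-clip, 4.5 mm steel wire, about 57 g, 83 mm tall, upright in any one of the rack's slots. Origin: point of the leg that lies on the pin's axis when seated; z up the leg to the eye, bow on the +x side, y across its plane. Shoulder bend x 0 to -6, underside z = +9, comes to rest on the pin (or rack top). Either side may face +x; y goes along the pin.
- clip_pad (a point): Where to grip the large clip: middle of the flat black rubber pad that fills its eye, at x +3, y 0, z +45 mm in the clip's frame; the pad is 10 mm thick in y (grip across this), x -9 to +15, z +31 to +55 mm. Axes as the clip's.
- clip_tip (a point): Blunt lower tip of the clip's straight leg (x = y = 0, z = -28.25 mm in the clip's frame; the leg is 4.5 mm thick, bevelled over its last 1.25 mm to a flat end of 2.6 mm). Axes as the clip's.
- bow (a joint): Opening of the clip's sprung bow, rad, 7 N m/rad: 0 at rest, up to 0.08 riding over the pin, near 0 once sprung over. It runs from z = +30 down to a throat at x 7.5, z -10 and a flared tip at x 14, z -21 mm. Pressing on takes 3 to 12 N until the throat passes the pin's widest place, 10 mm before seated; then less, until the shoulder stops it hard.
- rack: Dark wooden block fixed to the bench, 56 x 200 x 48 mm; origin under its middle, z up. Three places at y = -65, 0, +65 mm, each with a 5.8 mm square leg hole at x = 0 and a bow slot (x 5 to 18 mm), 40 mm deep, each holding one piece, leg down, shoulder on the block's top, a little loose: pieces may lean by some 0.05 rad.
- small_clip: Smaller R-clip of the same wire in a slot of the rack, 61 mm tall over all: leave it. Same axes as the large clip.
- tee_pin: Straight steel tee-handled pin in a slot of the rack, 5 mm wire, 68 mm tall, handle 40 mm long in x: leave it.
- oil_bottle: Amber oil bottle, 64 mm diameter, 150 mm tall; origin under its middle. Leave it.
- compound_bar: Blue bar of polishing compound, 50 x 120 x 40 mm; origin under its middle. Leave it.
- mop: Polishing mop lying flat, 128 mm diameter, 26 mm high; origin under its middle. Leave it.
- bolt_tin: Small open aluminium tin, 68 mm diameter, 50 mm high; origin under its middle. Leave it.
- wrench: Steel wrench, 180 mm, lying flat. Leave it.
- screwdriver: Screwdriver, 200 mm, lying flat. Leave it.

How it is judged:
On the way, in this order (a step that is already met when the one before it is completed fails the run):
1. the pin is pushed home, head against the lug (value of joint pin_slide below 0.002 m), for 0.1 s.
2. the clip's leg is through the cross hole (value of joint pin_slide below 0.002 m and z of clip_tip in the frame of pin_cross below -0.012 m and horizontal distance between clip_tip and pin_cross below 0.008 m), for 0.05 s.
At the end, for the whole second after the job is handed in: The pin is home within 2 mm; the clip's origin is within 4.5 mm of the cross hole's centre on the pin's axis, its leg within 0.4 rad of upright and its y axis within 0.25 rad of the pin's axis, its bow sprung back to under 0.04 rad, the clip at rest (value of joint pin_slide below 0.002 m and distance between clip and pin_cross below 0.0045 m and angle between the z axis of clip and the z axis of pin_cross, either way round below 0.4 rad and angle between the y axis of clip and the y axis of pin_cross, either way round below 0.25 rad and value of joint bow below 0.04 rad and linear speed of clip below 0.02 m/s); the robot touches nothing.
It fails at once if the leg is forced: more than 16 N between the clip and the jig or its pin before the leg's tip has come 5 mm below the pin's axis (z of clip_tip in the frame of pin_cross above -0.005 m and contact force between clip and jig above 16 N).
It fails at once if the clip is forced: more than 30 N between the clip and the jig or its pin (contact force between clip and jig above 30 N).
It fails at once if the robot pushes on the jig or its pin with more than 28 N (contact force between any of the fingers, the arm and jig above 28 N).
It fails at once if the small clip or the tee pin is taken out or knocked about (moved over 20 mm) (distance of any of small_clip, tee_pin from where it was at the start of the episode above 0.02 m).
It fails at once if another thing on the bench is pushed away by more than 40 mm (distance of any of oil_bottle, compound_bar, mop, bolt_tin, wrench, screwdriver from where it was at the start of the episode above 0.04 m).
It also fails if it takes over 72 s, if anything falls off the work surface, if the arm or the gripper's body presses on something with over 40 N, if the wrist force passes 120 N, or if a joint passes its speed limit or range.

## Working session

There is one attempt and no reset: what is moved stays moved. The work goes in short steps, Python scripts to look and compute and a tool call to move; the robot and the scene stay as the last step left them, time stands still between calls to the robot, and variables do not carry over. Pictures are saved under pics/ and viewed, at most 10 in all, crops included, and the job is handed in when it is done.

Besides the shell and the picture viewer there is one more tool, called after "Emit:" as name(argument=value, ...) on one line, values as JSON. drive_tool: Moves the arm, as the interface text tells. Its arguments: {"type":"object","properties":{"offset":{"type":"array"},"twist":{"type":"array"},"gripper":{"type":"array"},"squeeze":{"type":"number"}},"required":["offset","twist","gripper"]}

```bash
mkdir -p pics; ls; cat > h.py <<'E'
import numpy as np, cv2
from scipy.spatial.transform import Rotation as R
from plant import state, eyes, bot
np.set_printoptions(precision=4,suppress=True)
def T_tool(s=None):
    s=s or state(); T=np.eye(4); T[:3,:3]=R.from_rotvec(s["tcp_rot"]).as_matrix(); T[:3,3]=s["tool_pos"]; return T
def cap(name):
    s=state(); im,d=eyes.capture(name); c=eyes.calibration(name)
    E=c["extrinsics"] if name!="wrist" else T_tool(s)@np.array(c["mount"])
    return im,d,np.array(c["K"]),np.array(E)
def pts(d,K,E):
    v,u=np.mgrid[:d.shape[0],:d.shape[1]]
    P=np.stack([(u-K[0,2])/K[0,0]*d,(v-K[1,2])/K[1,1]*d,d],-1)
    return P@E[:3,:3].T+E[:3,3]
def ray(u,v,K,E,z):
    r=E[:3,:3]@np.array([(u-K[0,2])/K[0,0],(v-K[1,2])/K[1,1],1]); return E[:3,3]+r*(z-E[2,3])/r[2]
def save(im,n): cv2.imwrite("pics/"+n,cv2.cvtColor(im,cv2.COLOR_RGB2BGR))
E
python3 - <<'E'
from h import *
for n in("top","side"):
    im,d,K,E=cap(n); save(im,n+"0.png"); np.savez(n+"0.npz",im=im,d=d,K=K,E=E); print(n,K.tolist(),E)
c=eyes.calibration("wrist");print(c);print(state())
E
```

```text
pics
top [[434.1466321499284, 0.0, 317.91667266679474], [0.0, 434.1466321499284, 198.9055049301355], [0.0, 0.0, 1.0]] [[ 0.0142 -0.9862  0.1648  0.3396]
 [-0.9997 -0.0174 -0.0183 -0.0173]
 [ 0.0209 -0.1645 -0.9862  1.2937]
 [ 0.      0.      0.      1.    ]]
side [[462.11093037825356, 0.0, 323.12775430276025], [0.0, 462.11093037825356, 201.2988843756997], [0.0, 0.0, 1.0]] [[ 0.8348 -0.3935  0.3851 -0.0056]
 [-0.5503 -0.619   0.5604 -0.8339]
 [ 0.0179 -0.6797 -0.7333  1.139 ]
 [ 0.      0.      0.      1.    ]]
{'K': array([[310.0373,   0.    , 317.0177],
       [  0.    , 310.0373, 203.7834],
       [  0.    ,   0.    ,   1.    ]]), 'mount': array([[ 0.0009, -0.9702, -0.2423,  0.0664],
       [ 1.    ,  0.0006,  0.0012, -0.0014],
       [-0.0011, -0.2423,  0.9702, -0.1632],
       [ 0.    ,  0.    ,  0.    ,  1.    ]])}
{'time': 0.1, 'qpos': array([ 1.1   ,  0.4238,  1.6306, -0.    ,  1.0886, -0.019 ]), 'joint_vel': array([ 0.0008, -0.0035, -0.0025,  0.0001,  0.0013, -0.0008]), 'joint_efforts': array([ -0.001 , -54.5611, -27.4323,   0.0644,   0.0189,  -0.0001]), 'tool_pos': array([0.2726, 0.5619, 0.222 ]), 'tcp_rot': array([-0.7035, -3.0615,  0.002 ]), 'wrist_force': array([-0.3681,  0.738 ,  0.2778]), 'ft_torque': array([-0.0622, -0.048 , -0.0218]), 'finger_force': 0.0, 'width': 1.0000178570389626}
```

View pics/top0.png

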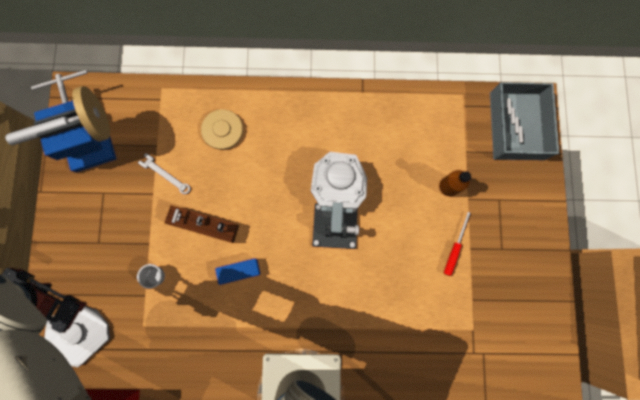

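View pics/side0.png

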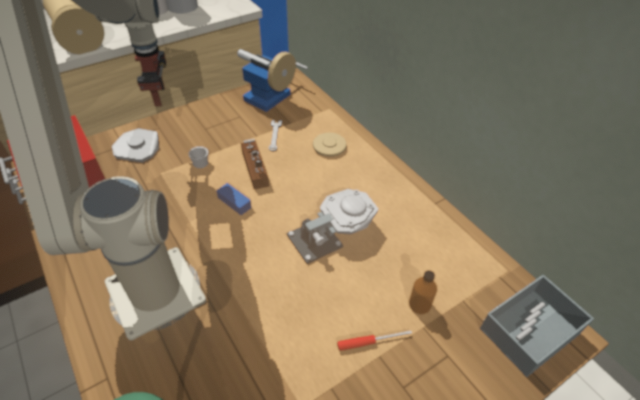

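The top view shows the jig foot at about (335,228) with its cover on the +x side. The pin head sticks out at (370,232), towards world −y. The rack runs from (168,215) to (238,235) with three pieces in it. The blue bar is at (238,271) and the tin at (150,275).

```bash
python3 - <<'E'
from h import *
z=np.load("top0.npz"); im,d,K,E=[z[k] for k in("im","d","K","E")]
P=pts(d,K,E)
def rect(mask,name):
    n,l,st,c=cv2.connectedComponentsWithStats(mask.astype(np.uint8))
    i=1+np.argmax(st[1:,4]); X=P[l==i][:,:2]
    r=cv2.minAreaRect((X*1000).astype(np.float32)); print(name,st[i],r, "z",np.median(P[l==i][:,2]))
uu=np.mgrid[:400,:640]; v,u=uu
box=lambda a,b,c,e:(u>a)&(u<b)&(v>c)&(v<e)&(d>0)
rect(box(155,250,195,250)&(P[...,2]>.035)&(P[...,2]<.06),"rack")
rect(box(300,380,195,260)&(P[...,2]>.006)&(P[...,2]<.03)&(im.max(-1)<110),"foot")
rect(box(300,380,140,205)&(P[...,2]>.095)&(P[...,2]<.115),"cover")
m=box(345,385,220,245)&(P[...,2]>.045)&(P[...,2]<.1); print("head region",P[m].min(0),P[m].max(0),m.sum())
m=box(155,250,195,250)&(P[...,2]>.06)
n,l,st,c=cv2.connectedComponentsWithStats(m.astype(np.uint8))
for i in range(1,n): print(st[i],P[l==i].mean(0),P[l==i][:,2].max())
E
```

```text
rack [ 164  204   73   38 1256] ((472.651123046875, 297.80181884765625), (201.78048706054688, 55.89204788208008), 74.87194061279297) z 0.04838348642163537
foot [313 208  44  40 840] ((467.9532775878906, -93.35530853271484), (128.9775848388672, 111.44883728027344), 87.38810729980469) z 0.013043829608530566
cover [323 157  33  37 702] ((612.7781372070312, -100.38665008544922), (110.05753326416016, 82.68486022949219), 10.457228660583496) z 0.10646078836054307
head region [ 0.4447 -0.1507  0.0684] [ 0.4699 -0.1191  0.0919] 90
[172 209   7  13  41] [0.4893 0.3595 0.0816] 0.08734760371974448
[196 216   5   9  34] [0.477  0.2951 0.0777] 0.08925950767185142
[216 222   7  10  44] [0.4593 0.232  0.09  ] 0.0996455062441941
```

Emit:
drive_tool(offset=[[-0.98,-0.6,0],[-0.98,-0.6,0],[-0.98,-0.6,0],[-0.98,-0.6,0],[-0.98,-0.6,0],[-0.98,-0.6,0],[-0.98,-0.6,0],[-0.98,-0.6,0],[-0.98,-0.6,0],[0,0,0]], twist=[[0,0,0],[0,0,0],[0,0,0],[0,0,0],[0,0,0],[0,0,0],[0,0,0],[0,0,0],[0,0,-1],[0,0,-1]], gripper=[-1,-1,-1,-1,-1,-1,-1,-1,-1,-1])

```text
time: 0.93
tool_pos: [0.4423, 0.2968, 0.2225]
tcp_rot: [0.457, 3.108, -0.002]
wrist_force: [0.1, 0.7, 0.3]
width: 0.999
finger_force: 0.0
```

```bash
python3 - <<'E'
from h import *
im,d,K,E=cap("wrist"); save(cv2.resize(im,(800,500),interpolation=cv2.INTER_CUBIC),"w1.png"); np.savez("w1.npz",im=im,d=d,K=K,E=E); print(T_tool())
E
```

```text
[[-0.959   0.2834 -0.0004  0.4413]
 [ 0.2834  0.959  -0.0007  0.2985]
 [ 0.0002 -0.0008 -1.      0.2224]
 [ 0.      0.      0.      1.    ]]
```

View pics/w1.png

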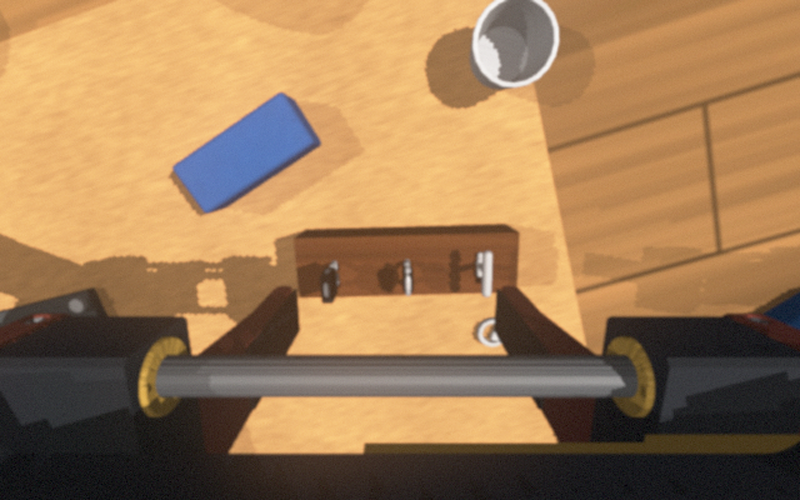

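The black-padded large clip is in the left slot at about (330,282), which is rack end world y≈0.23. The small clip is in the middle at (407,277) and the tee pin on the right at (487,272). Next I look at the jig.

Emit:
drive_tool(offset=[[-0.3,-1,0],[-0.3,-1,0],[-0.2,-1,0],[-0.1,-1,0],[-0.1,-1,0],[-0.1,-1,0],[-0.1,-1,0],[-0.1,-1,0],[-0.1,-1,0],[-0.1,-1,0]], twist=[[0,0,-1],[0,0,-1],[0,0,-1],[0,0,0],[0,0,0],[0,0,0],[0,0,0],[0,0,0],[0,0,0],[0,0,0]], gripper=[1,1,1,1,1,1,1,1,1,1], squeeze=10)

```text
time: 1.82
tool_pos: [0.4545, -0.0036, 0.2226]
tcp_rot: [-0.083, -3.14, -0.0]
wrist_force: [0.4, -0.6, 0.5]
width: 0.282
finger_force: 0.0
```

Emit:
drive_tool(offset=[[0,-1,0],[0,-1,0],[0,-1,0],[0,-0.3,0],[0,0,0]], twist=[[0,0,0],[0,0,0],[0,0,0],[0,0,0],[0,0,0]], gripper=[1,1,1,1,1])

```text
time: 2.23
tool_pos: [0.4496, -0.1028, 0.2226]
tcp_rot: [-0.087, -3.14, -0.0]
wrist_force: [-0.5, 0.7, -0.2]
width: 0.003
finger_force: 0.0
```

```bash
python3 - <<'E'
from h import *
im,d,K,E=cap("wrist"); np.savez("w2.npz",im=im,d=d,K=K,E=E); print(T_tool())
save(cv2.resize(im[60:330,160:520],(800,600),interpolation=cv2.INTER_CUBIC),"w2.png")
E
```

```text
[[-0.9985  0.0546 -0.0003  0.4495]
 [ 0.0546  0.9985  0.0005 -0.1016]
 [ 0.0004  0.0005 -1.      0.2225]
 [ 0.      0.      0.      1.    ]]
```

View pics/w2.png

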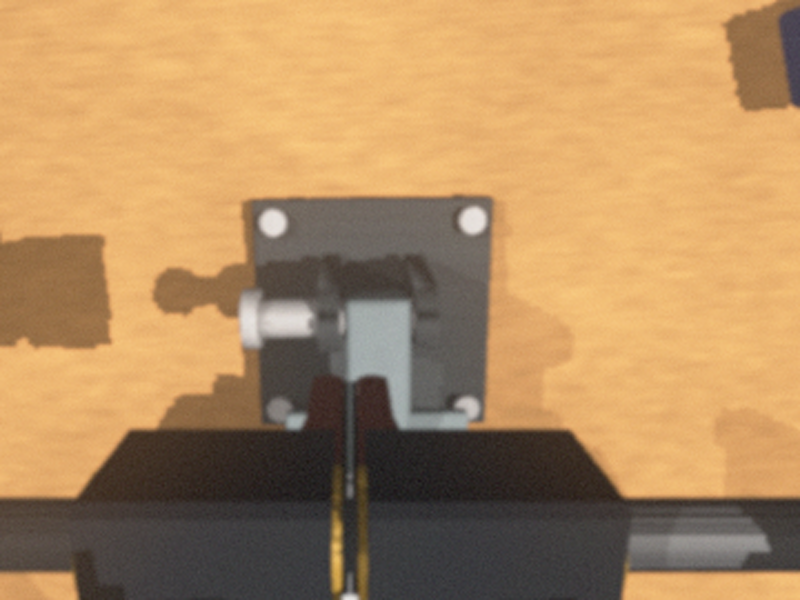

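The jig is square to the tool. The pin head is at about (250,320) in the crop, the lugs at (325,320) and (425,320), and the free end is hidden.

```bash
python3 - <<'E'
from h import *
z=np.load("w2.npz"); im,d,K,E=[z[k] for k in("im","d","K","E")]
P=pts(d,K,E); v,u=np.mgrid[:400,:640]
s=360/800
box=lambda a,b,c,e:(u>160+a*s)&(u<160+b*s)&(v>60+c*s)&(v<60+e*s)&(d>0)
# foot edges: front edge line and left/right lines from mask
m=box(220,520,180,390)&(P[...,2]>.005)&(P[...,2]<.02)
X=P[m]; print("foot z",np.median(X[:,2]))
ys=[];
fr=[];L=[];Rr=[]
for r in np.unique(v[m]):
    q=X[v[m]==r]
    if len(q)>60: L.append(q[q[:,1].argmin()]);Rr.append(q[q[:,1].argmax()])
for c in np.unique(u[m]):
    q=X[u[m]==c]; fr.append(q[q[:,0].argmin()])
for n,A in(("L",L),("R",Rr),("F",fr)):
    A=np.array(A); A=A[3:-3]; vx,vy,x0,y0=cv2.fitLine(A[:,:2].astype(np.float32),cv2.DIST_HUBER,0,.01,.01).ravel(); print(n,np.degrees(np.arctan2(vy,vx)),x0,y0,len(A))
# head
m=box(230,320,280,360)&(P[...,2]>.06)&(P[...,2]<.11)
X=P[m]
for n,mm in(("head",box(230,262,270,360)),("shaft",box(270,308,280,360)),("lugL",box(312,345,250,390)),("lugR",box(412,440,250,390))):
    X=P[mm&(P[...,2]>.055)&(P[...,2]<.12)]; print(n,len(X),X.min(0),X.max(0),np.percentile(X,[10,50,90],axis=0))
E
```

```text
foot z 0.013138038743223529
L -2.4251704 0.4332279 -0.15378456 50
R -2.0472548 0.45374948 -0.026418613 50
F 87.62301 0.40886688 -0.0942005 102
head 254 [ 0.4425 -0.1529  0.0739] [ 0.4695 -0.1437  0.0917] [[ 0.4443 -0.1513  0.0812]
 [ 0.4534 -0.1477  0.0872]
 [ 0.4651 -0.1443  0.0899]]
shaft 305 [ 0.4476 -0.1401  0.0751] [ 0.4661 -0.1226  0.0865] [[ 0.4489 -0.1378  0.0792]
 [ 0.4551 -0.1309  0.0838]
 [ 0.4631 -0.1241  0.0855]]
lugL 437 [ 0.4408 -0.1205  0.057 ] [ 0.4728 -0.1055  0.0917] [[ 0.4423 -0.1176  0.0743]
 [ 0.4534 -0.1125  0.0865]
 [ 0.466  -0.1076  0.0905]]
lugR 400 [ 0.4426 -0.0751  0.055 ] [ 0.4752 -0.0633  0.0922] [[ 0.4441 -0.0738  0.0719]
 [ 0.4548 -0.0695  0.087 ]
 [ 0.4687 -0.0648  0.0905]]
```

Emit:
drive_tool(offset=[[-0.35,-0.9,0],[0,-0.9,0],[0,-0.95,0],[0,0,0.9],[0,0,0.9],[0,0,0.9],[0,0,0.9],[0,0,0.9],[0,0,0.7],[0,0,0]], twist=[[0,0,0],[0,0,0],[0,0,0],[0,0,0],[0,0,0],[0,0,0],[0,0,0],[0,0,0],[0,0,0],[0,0,0]], gripper=[1,1,1,1,1,1,1,1,1,1])

```text
time: 3.12
tool_pos: [0.4537, -0.1817, 0.0632]
tcp_rot: [-0.08, -3.134, -0.005]
wrist_force: [-0.9, -0.6, 0.1]
width: 0.006
finger_force: 0.0
```

Emit:
drive_tool(offset=[[0,0.15,0],[0,0.15,0],[0,0.15,0],[0,0.15,0],[0,0.1,0],[0,0.1,0]], twist=[[0,0,0],[0,0,0],[0,0,0],[0,0,0],[0,0,0],[0,0,0]], gripper=[1,1,1,1,1,1])

```text
time: 3.62
tool_pos: [0.4577, -0.1605, 0.0676]
tcp_rot: [0.081, 3.139, -0.001]
wrist_force: [-1.1, -3.3, 1.1]
width: 0.008
finger_force: 1.6
```

Emit:
drive_tool(offset=[[0,0.08,0],[0,0.08,0],[0,0.08,0],[0,0.08,0],[0,0.08,0],[0,0.08,0],[0,0.04,0]], twist=[[0,0,0],[0,0,0],[0,0,0],[0,0,0],[0,0,0],[0,0,0],[0,0,0]], gripper=[1,1,1,1,1,1,1])

```text
time: 4.2
tool_pos: [0.4581, -0.1449, 0.0667]
tcp_rot: [0.081, 3.14, -0.0]
wrist_force: [1.3, -2.9, 2.6]
width: 0.007
finger_force: 1.6
```

Emit:
drive_tool(offset=[[0,0.03,0],[0,0.03,0],[0,0.03,0]], twist=[[0,0,0],[0,0,0],[0,0,0]], gripper=[1,1,1])

```text
time: 4.45
tool_pos: [0.4582, -0.1424, 0.0667]
tcp_rot: [0.081, 3.14, -0.0]
wrist_force: [1.4, -3.7, 2.1]
width: 0.009
finger_force: 1.6
```

Emit:
drive_tool(offset=[[0,0.03,0],[0,0.03,0],[0,0,0]], twist=[[0,0,0],[0,0,0],[0,0,0]], gripper=[1,1,1])

```text
time: 4.7
tool_pos: [0.4581, -0.1405, 0.0666]
tcp_rot: [-0.081, -3.14, -0.0]
wrist_force: [1.7, -3.2, -0.1]
width: 0.003
finger_force: 1.1
```

Emit:
drive_tool(offset=[[0,0.03,0],[0,0,0]], twist=[[0,0,0],[0,0,0]], gripper=[1,1])

```text
time: 4.87
tool_pos: [0.4581, -0.1396, 0.0666]
tcp_rot: [-0.081, -3.14, -0.0]
wrist_force: [0.9, -2.2, 0.9]
width: 0.005
finger_force: 1.1
```

Emit:
drive_tool(offset=[[0,0.03,0],[0,0,0]], twist=[[0,0,0],[0,0,0]], gripper=[1,1])

```text
time: 5.03
tool_pos: [0.4582, -0.1387, 0.0666]
tcp_rot: [-0.081, -3.14, -0.0]
wrist_force: [1.5, -2.6, 1.1]
width: 0.002
finger_force: 1.2
```

Emit:
drive_tool(offset=[[0,0.02,0],[0,0,0]], twist=[[0,0,0],[0,0,0]], gripper=[1,1])

```text
time: 5.2
tool_pos: [0.4582, -0.1381, 0.0667]
tcp_rot: [-0.081, -3.14, -0.0]
wrist_force: [1.6, -2.1, -0.2]
width: 0.006
finger_force: 1.2
```

Emit:
drive_tool(offset=[[0,0.02,0],[0,0,0]], twist=[[0,0,0],[0,0,0]], gripper=[1,1])

```text
time: 5.37
tool_pos: [0.4582, -0.1375, 0.0666]
tcp_rot: [-0.081, -3.14, -0.0]
wrist_force: [1.3, -1.6, 0.2]
width: 0.003
finger_force: 1.3
```

Emit:
drive_tool(offset=[[0,0.03,0],[0,0.02,0],[0,0,0]], twist=[[0,0,0],[0,0,0],[0,0,0]], gripper=[1,1,1])

```text
time: 5.62
tool_pos: [0.4583, -0.136, 0.0666]
tcp_rot: [-0.081, -3.14, -0.0]
wrist_force: [-0.2, -2.6, 0.4]
width: 0.008
finger_force: 1.2
```

Emit:
drive_tool(offset=[[0,0.03,0],[0,0,0]], twist=[[0,0,0],[0,0,0]], gripper=[1,1])

```text
time: 5.78
tool_pos: [0.4583, -0.1351, 0.0667]
tcp_rot: [-0.081, -3.14, -0.0]
wrist_force: [0.9, -2.2, 1.7]
width: 0.008
finger_force: 1.2
```

Emit:
drive_tool(offset=[[0,0.03,0],[0,0,0]], twist=[[0,0,0],[0,0,0]], gripper=[1,1])

```text
time: 5.95
tool_pos: [0.4584, -0.1349, 0.0667]
tcp_rot: [0.08, 3.141, -0.002]
wrist_force: [-0.0, -8.6, 1.0]
width: 0.008
finger_force: 4.0
```

The wrist force rose to 8.6 N at the stop, so the pin is home. I back off and look at the free end.

Emit:
drive_tool(offset=[[0,-0.7,0],[0,0,-0.9],[0,0,-0.9],[0,0,-0.9],[0,0,-0.8],[-0.5,0.8,0],[-0.5,0.8,0],[0,0.8,0],[0,0.9,0],[0,0,0]], twist=[[0,0,0],[0,0,0],[0,0,0],[0,0,0],[0,0,0],[0,0,0],[0,0,0],[0,0,0],[0,0,0],[0,0,0]], gripper=[1,1,1,1,1,1,1,1,1,1])

```text
time: 6.78
tool_pos: [0.4914, -0.0544, 0.1712]
tcp_rot: [-0.078, -3.138, -0.003]
wrist_force: [0.6, -0.2, 0.0]
width: 0.004
finger_force: 0.0
```

Emit:
drive_tool(offset=[[0,0,0]], twist=[[0,0,0]], gripper=[1])

```text
time: 6.87
tool_pos: [0.4916, -0.0566, 0.1713]
tcp_rot: [-0.077, -3.139, -0.001]
wrist_force: [0.0, -0.1, 0.2]
width: 0.008
finger_force: 0.0
```

```bash
python3 - <<'E'
from h import *
im,d,K,E=cap("wrist"); np.savez("w3.npz",im=im,d=d,K=K,E=E); print(T_tool())
save(cv2.resize(im[100:250,220:420],(800,600),interpolation=cv2.INTER_CUBIC),"w3.png")
E
```

```text
[[-0.9987  0.0503 -0.0014  0.4918]
 [ 0.0503  0.9987  0.0003 -0.0575]
 [ 0.0014  0.0002 -1.      0.1713]
 [ 0.      0.      0.      1.    ]]
```

View pics/w3.png

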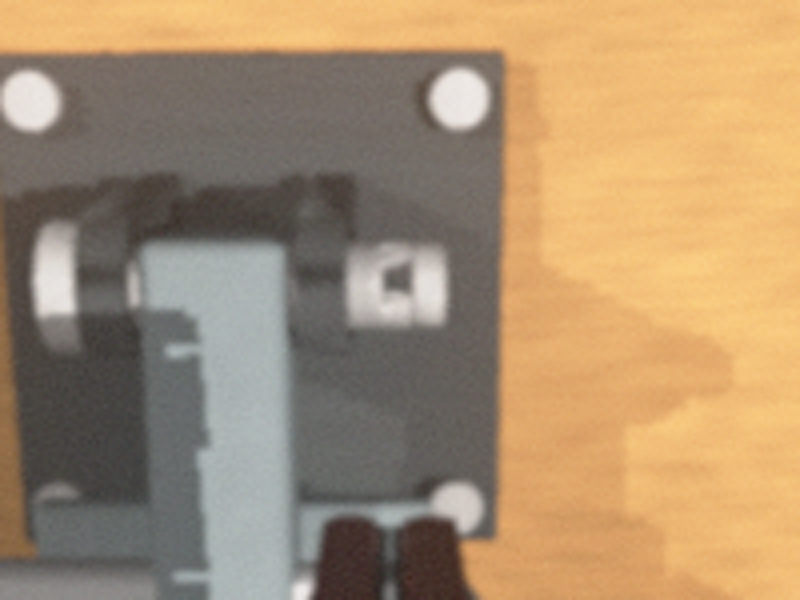

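The pin is home, with the head flat on the lug at (60,285). The free end spans x 345–448 and y 245–328. The hole is at about (398,278), slightly on the robot side of the crown. I enlarge that patch to get its centre.

```bash
python3 - <<'E'
from h import *
z=np.load("w3.npz"); im,d,K,E=[z[k] for k in("im","d","K","E")]
save(cv2.resize(im[155:190,300:340],(800,700),interpolation=cv2.INTER_CUBIC)[:600],"w3b.png")
P=pts(d,K,E)
g=im.mean(-1).astype(int)
print(g[158:186,306:333])
print((P[158:186:2,308:332:4,2]*1000).round(1))
print("cam",E[:3,3])
for n,(u,v,zz) in dict(topedge=(319,161,.075),bot=(319,182,.075),hole=(319.5,169.5,.084),end=(332,171.7,.075),lug=(306.5,171.7,.075)).items(): print(n,ray(u,v,K,E,zz))
E
```

```text
[[ 76  70  72  86  97  96  99  93  96  95  96  96  94  98  92  93  99  94
   98 101  97  95  95  97  99  98  95]
 [ 80  72  78  91  93  96  90  97  95  98 100 102 102 104 102 100  97  98
   95 102 101 102  95  98  98 101  95]
 [ 87  90  92  98 105 101 102 102 105 117 124 125 126 122 121 119 112 110
  111 111 107 113 110 109 104 100  96]
 [ 95 102 110 117 118 115 114 119 129 148 158 157 153 152 146 143 132 127
  127 133 133 132 129 130 120 104 103]
 [105 118 127 134 130 131 131 138 147 160 167 168 163 164 164 160 151 146
  147 156 153 153 149 144 133 116 106]
 [111 129 140 144 145 145 149 151 155 161 161 168 173 178 179 171 164 162
  166 172 172 170 168 157 147 129 106]
 [115 141 155 153 158 153 155 159 160 167 171 179 183 184 182 171 165 163
  178 183 183 182 178 174 160 134 107]
 [120 146 158 163 166 163 164 168 173 184 185 183 177 173 164 150 147 166
  183 194 191 189 191 184 167 137 112]
 [122 153 168 176 171 171 172 177 184 183 173 162 154 146 131 121 134 163
  189 199 198 199 201 193 182 145 109]
 [127 155 175 183 180 179 186 188 185 173 146 128 121 117 107 108 128 168
  197 210
[... 2096 characters left out ...]
  14.1]
 [ 77.6  77.   78.3  77.6  74.5  76.4]
 [ 81.4  80.8  80.6  79.5  81.1  81.7]
 [ 83.   82.7  83.3  83.   82.4  81.7]
 [ 83.1  84.4  78.5  78.6  84.5  83.7]
 [ 84.1  84.7  70.1  71.3  83.8  85.6]
 [ 84.3  85.9  12.7  14.4  84.7  84.6]
 [ 84.3  83.7  13.3  14.6  84.9 334.6]
 [ 84.1  85.1  84.2  83.4  83.9  85.8]
 [ 85.9  85.4  84.1  85.   83.5  84. ]
 [ 83.9  84.2  82.5  83.2  84.3  83.2]
 [ 81.8  81.2  81.4  81.6  80.1  81.6]
 [ 56.1  12.9  12.9  14.1  12.7  11.4]
 [ 58.8  13.8  11.8  12.4  12.4  14.2]]
cam [ 0.4251 -0.0545  0.3346]
topedge [ 0.4528 -0.0538  0.075 ]
bot [ 0.4705 -0.0546  0.075 ]
hole [ 0.4587 -0.0537  0.084 ]
end [ 0.4623 -0.0433  0.075 ]
lug [ 0.4612 -0.0647  0.075 ]
```

View pics/w3b.png

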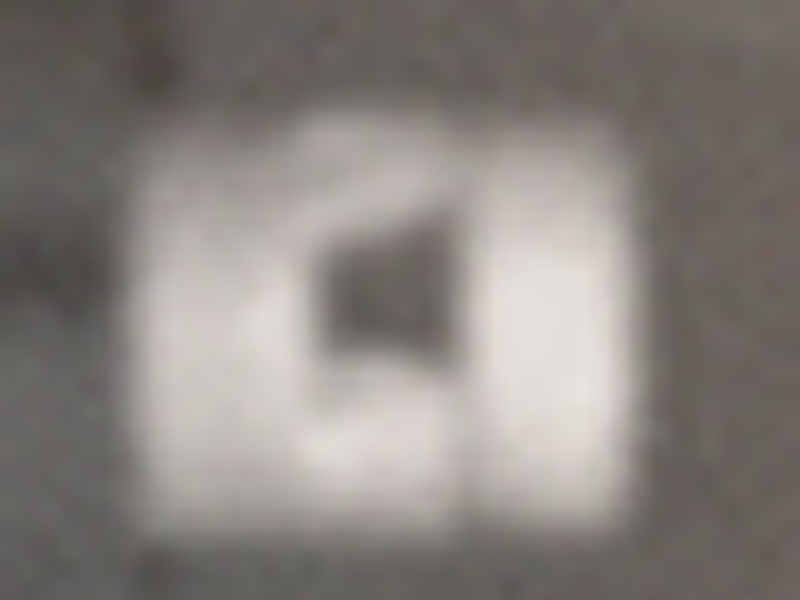

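The dark through-hole shows the lower far mouth offset from the upper mouth. That puts the upper mouth about 2.7 mm on −x of the axis, so the pin is turned about 0.3 rad; its axis is near x≈0.461, y≈−0.054. Now to the rack.

Emit:
drive_tool(offset=[[0,0,0],[0,0,0],[0,0,0],[0.3,0.95,0],[0.3,0.95,0],[0.3,0.95,0],[0.3,0.95,0],[0.3,0.95,0],[0.3,0.95,0],[0.3,0.95,0]], twist=[[0,0,0.9],[0,0,0.9],[0,0,0.9],[0,0,0],[0,0,0],[0,0,0],[0,0,0],[0,0,0],[0,0,0],[0,0,0]], gripper=[-0.2,-0.2,-0.2,-0.2,-0.2,-0.2,-0.2,-0.2,-0.2,-0.2])

```text
time: 7.75
tool_pos: [0.4842, 0.1513, 0.1715]
tcp_rot: [-0.422, -3.112, 0.0]
wrist_force: [0.6, 0.2, 0.2]
width: 0.599
finger_force: 0.0
```

Emit:
drive_tool(offset=[[0.25,0.9,0],[0.2,0.9,0],[0,0.6,0],[0,0,0],[0,0,0]], twist=[[0,0,0],[0,0,0],[0,0,0],[0,0,0],[0,0,0]], gripper=[-0.2,-0.2,-0.2,-0.2,-0.2])

```text
time: 8.17
tool_pos: [0.4905, 0.2236, 0.1713]
tcp_rot: [-0.418, -3.113, 0.001]
wrist_force: [0.3, -0.6, -0.2]
width: 0.6
finger_force: 0.0
```

```bash
python3 - <<'E'
from h import *
im,d,K,E=cap("wrist"); np.savez("w4.npz",im=im,d=d,K=K,E=E); print(T_tool())
save(cv2.resize(im[100:250,220:420],(800,600),interpolation=cv2.INTER_CUBIC),"w4.png")
P=pts(d,K,E); v,u=np.mgrid[:400,:640]
m=(d>0)&(P[...,2]>.055)&(P[...,2]<.11)&(v<260)
n,l,st,c=cv2.connectedComponentsWithStats(m.astype(np.uint8))
for i in range(1,n):
    if st[i,4]>15: q=P[l==i]; print(st[i],q.mean(0),q.min(0),q.max(0))
E
```

```text
[[-0.9643  0.2649 -0.0012  0.4902]
 [ 0.2649  0.9643 -0.0008  0.2229]
 [ 0.001  -0.0011 -1.      0.1712]
 [ 0.      0.      0.      1.    ]]
[461 138  25  49 577] [0.4869 0.3583 0.0809] [0.4687 0.3514 0.0551] [0.5069 0.3664 0.0862]
[313 151  13  36 431] [0.4577 0.2331 0.0932] [0.4454 0.2254 0.0564] [0.4713 0.2401 0.0979]
[388 152  17  33 399] [0.475  0.2944 0.0782] [0.4636 0.2894 0.055 ] [0.4895 0.3015 0.0859]
[  0 232  30  28 521] [ 0.4539 -0.0535  0.0726] [ 0.4431 -0.0723  0.0551] [ 0.4628 -0.0414  0.0855]
```

View pics/w4.png

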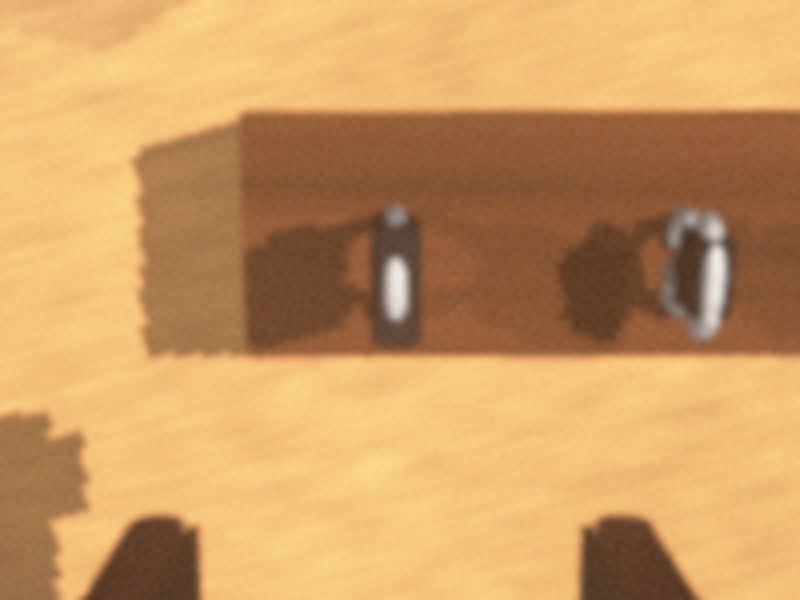

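The large clip's black pad is centred at about (396,282) in the crop, aligned with the fingers, with wire visible on its robot side at (397,215). The small clip is well clear at (700,275). I grasp now.

Emit:
drive_tool(offset=[[0.55,0.02,0],[0.55,0,0],[0,0,0.8],[0,0,0.8],[0,0,0.7],[0,0,0.6],[0,0,0.4],[0,0,0.23],[0,0,0],[0,0,0]], twist=[[0,0,0],[0,0,0],[0,0,0],[0,0,0],[0,0,0],[0,0,0],[0,0,0],[0,0,0],[0,0,0],[0,0,0]], gripper=[-0.2,-0.2,-0.2,-0.2,-0.2,-0.2,-0.2,-0.2,-0.2,-0.2])

```text
time: 9.05
tool_pos: [0.4589, 0.2325, 0.0659]
tcp_rot: [-0.421, -3.113, 0.001]
wrist_force: [0.8, -0.0, -0.0]
width: 0.599
finger_force: 0.0
```

Emit:
drive_tool(offset=[[0,0,0],[0,0,0],[0,0,0],[0,0,0],[0,0,0],[0,0,0],[0,0,0],[0,0,0]], twist=[[0,0,0],[0,0,0],[0,0,0],[0,0,0],[0,0,0],[0,0,0],[0,0,0],[0,0,0]], gripper=[0.4,0.6,0.7,0.8,1,1,1,1], squeeze=30)

```text
time: 9.72
tool_pos: [0.4589, 0.2335, 0.0659]
tcp_rot: [0.419, 3.113, 0.0]
wrist_force: [-0.3, -1.3, 0.9]
width: 0.109
finger_force: 30.0
```

Emit:
drive_tool(offset=[[0,0,-0.2],[0,0,-0.4],[0,0,-0.6],[0,0,-0.7],[0,0,-0.7],[0,0,-0.7],[0,0,-0.7],[0,0,0],[0,0,0],[0,0,0]], twist=[[0,0,0],[0,0,0],[0,0,0],[0,0,0],[0,0,0],[0,0,0],[0,0,0],[0,0,-0.95],[0,0,-0.95],[0,0,-0.94]], gripper=[1,1,1,1,1,1,1,1,1,1])

```text
time: 10.55
tool_pos: [0.4588, 0.2334, 0.1867]
tcp_rot: [0.058, 3.14, 0.001]
wrist_force: [0.3, -0.3, -0.7]
width: 0.108
finger_force: 30.0
```

Emit:
drive_tool(offset=[[-0.06,-0.5,0],[-0.06,-1,0],[-0.06,-1,0],[-0.06,-1,0],[-0.04,-1,0],[-0.04,-1,0],[-0.04,-1,0],[-0.02,-1,0],[0,-1,0],[0,-0.7,0]], twist=[[0,0,0],[0,0,0],[0,0,0],[0,0,0],[0,0,0],[0,0,0],[0,0,0],[0,0,0],[0,0,0],[0,0,0]], gripper=[1,1,1,1,1,1,1,1,1,1])

```text
time: 11.38
tool_pos: [0.4586, -0.0449, 0.1861]
tcp_rot: [0.065, 3.141, -0.0]
wrist_force: [-0.3, 0.8, -0.6]
width: 0.111
finger_force: 30.0
```

Emit:
drive_tool(offset=[[0,-0.35,0],[0,0,0.4],[0,0,0],[0,0,0]], twist=[[0,0,0],[0,0,0],[0,0,0],[0,0,0]], gripper=[1,1,1,1])

```text
time: 11.72
tool_pos: [0.4581, -0.0529, 0.1736]
tcp_rot: [-0.064, -3.139, -0.001]
wrist_force: [-0.4, 0.1, -0.6]
width: 0.112
finger_force: 30.0
```

```bash
python3 - <<'E'
from h import *
im,d,K,E=cap("wrist"); np.savez("w5.npz",im=im,d=d,K=K,E=E); print(T_tool(),state()["width"])
save(cv2.resize(im[150:270,240:400],(800,600),interpolation=cv2.INTER_CUBIC),"w5.png")
E
```

```text
[[-0.9992  0.0401 -0.0007  0.4584]
 [ 0.0401  0.9992  0.0002 -0.0528]
 [ 0.0007  0.0002 -1.      0.1739]
 [ 0.      0.      0.      1.    ]] 0.11007745748393201
```

View pics/w5.png

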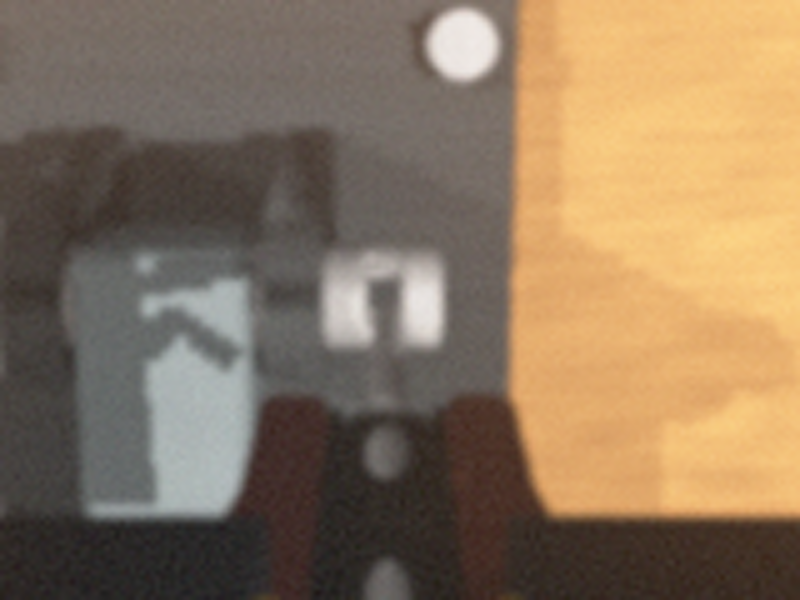

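The pin's free end is at (383,300) in the crop. The leg hangs from the pad at (385,400) and its tip is near the hole's lower edge at about (385,330). I check with depth and an enlargement.

```bash
python3 - <<'E'
from h import *
z=np.load("w5.npz"); im,d,K,E=[z[k] for k in("im","d","K","E")]
P=pts(d,K,E); T=T_tool(); Q=(P-T[:3,3])@T[:3,:3]
g=im.mean(-1).astype(int)
print(g[196:234,303:331])
print("z mm, rows198..234 step2, cols 311..322"); print((P[198:236:2,311:323,2]*1000).round(0).astype(int))
save(cv2.resize(im[195:240,297:337],(640,600),interpolation=cv2.INTER_CUBIC),"w5b.png")
E
```

```text
[[ 77  73  72 ... 102  99  99]
 [ 80  71  68 ... 100 101  96]
 [ 84  77  71 ...  97 100 101]
 ...
 [ 53  59  71 ...  70  69  57]
 [ 49  58  60 ...  56  57  56]
 [ 53  54  52 ...  51  58  59]]
z mm, rows198..234 step2, cols 311..322
[[ 14  13  13  11  13  13  13  12  14  13  13  13]
 [ 78  79  80  80  79  81  80  78  78  79  78  79]
 [ 81  81  82  80  81  81  82  81  81  81  82  82]
 [ 82  82  83  84  83  83  83  82  83  82  82  83]
 [ 84  84  82  14  12  13  13  13  13  12  85  82]
 [ 86  85  81  13  13  14  15  12  12  14  84  85]
 [ 84  86  82  14  13  13 120 120  12  13  84  86]
 [ 85  84  86  86 124 126 125 125 125 122  86  85]
 [ 86  84  84  85 127 128 130 131 130 126  84  85]
 [ 83  83  85  85 132 135 133 134 133 131  84  84]
 [ 82  83  81  83 135 138 138 138 138 136  81  82]
 [ 14  13  12  12 140 159 159 160 160 139  14  13]
 [ 14  13  13 160 161 163 163 163 163 162 160  13]
 [ 14  13  13 164 166 167 166 166 165 166 163  14]
 [ 13  14  13 166 169 171 170 170 169 169 166  13]
 [ 13  12  12 170 172 173 172 173 172 171 170  13]
 [ 13  14  13 173 174 174 173 174 174 173 172  13]
 [ 13 182 181 181 180 181 181 181 181 180 182 180]
 [183 185 183 183 184 184 183 183 184 183 184 185]]
```

View pics/w5b.png

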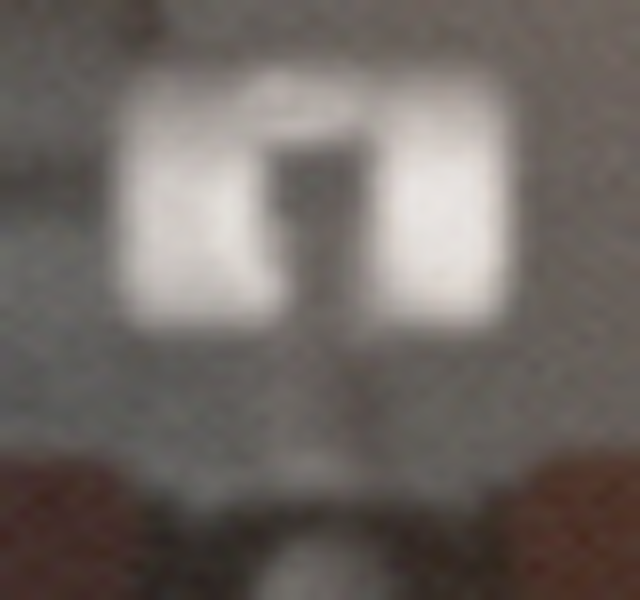

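```bash
python3 - <<'E'
from h import *
z=np.load("w5.npz"); im,d,K,E=[z[k] for k in("im","d","K","E")]
T=T_tool(); f=lambda p:(p-T[:3,3])@T[:3,:3]*1000
P=pts(d,K,E)
print("mouth",ray(317.1,209.1,K,E,.0836),f(ray(317.1,209.1,K,E,.0836)))
print("axis edges",ray(312,199.3,K,E,.075),ray(312,219.5,K,E,.075))
print("tip near edge",f(ray(317.5,209.5,K,E,.1187)))
for r in (212,214,216,218,222): print(r,f(P[r,316:320].mean(0)))
E
```

```text
mouth [ 0.459  -0.0536  0.0836] [-0.6647 -0.8144 90.2806]
axis edges [ 0.4523 -0.0578  0.075 ] [ 0.4706 -0.0586  0.075 ]
tip near edge [ 8.4256 -0.5729 55.1869]
212 [ 8.3514 -0.5882 48.6486]
214 [ 8.1762 -0.6036 44.0934]
216 [ 7.8631 -0.6088 40.2122]
218 [ 7.6872 -0.6211 36.0381]
222 [12.7972 -0.6893 10.7405]
```

The leg hangs on the robot side, so the bow faces +x. The tip is at tool x≈+6.3 mm and the mouth at −0.7 mm, so I shift −7 mm in tool x and descend gently.

Emit:
drive_tool(offset=[[-0.12,-0.01,0],[-0.113,0,0],[0,0,0.3],[0,0,0.3],[0,0,0.2],[0,0,0.2],[0,0,0],[0,0,0]], twist=[[0,0,0],[0,0,0],[0,0,0],[0,0,0],[0,0,0],[0,0,0],[0,0,0],[0,0,0]], gripper=[1,1,1,1,1,1,1,1])

```text
time: 12.43
tool_pos: [0.4651, -0.0538, 0.1431]
tcp_rot: [-0.064, -3.139, -0.0]
wrist_force: [-0.8, -0.4, -1.2]
width: 0.11
finger_force: 30.0
```

Emit:
drive_tool(offset=[[0,0,0.04],[0,0,0.03],[0,0,0.03],[0,0,0]], twist=[[0,0,0],[0,0,0],[0,0,0],[0,0,0]], gripper=[1,1,1,1])

```text
time: 12.77
tool_pos: [0.4656, -0.0539, 0.1408]
tcp_rot: [0.064, 3.141, -0.0]
wrist_force: [-0.9, 0.8, -0.9]
width: 0.115
finger_force: 30.0
```

Emit:
drive_tool(offset=[[0,0,0.03],[0,0,0.02],[0,0,0]], twist=[[0,0,0],[0,0,0],[0,0,0]], gripper=[1,1,1])

```text
time: 13.02
tool_pos: [0.4656, -0.0539, 0.1393]
tcp_rot: [0.064, 3.141, -0.0]
wrist_force: [-0.6, 0.2, -0.3]
width: 0.11
finger_force: 30.0
```

Emit:
drive_tool(offset=[[0,0,0.03],[0,0,0]], twist=[[0,0,0],[0,0,0]], gripper=[1,1])

```text
time: 13.18
tool_pos: [0.4654, -0.0539, 0.1383]
tcp_rot: [-0.064, -3.141, -0.0]
wrist_force: [-0.2, -0.2, -0.8]
width: 0.106
finger_force: 30.0
```

Emit:
drive_tool(offset=[[0,0,0.03],[0,0,0]], twist=[[0,0,0],[0,0,0]], gripper=[1,1])

```text
time: 13.35
tool_pos: [0.4654, -0.0539, 0.1373]
tcp_rot: [-0.064, -3.141, -0.0]
wrist_force: [-0.7, 0.6, -1.3]
width: 0.112
finger_force: 30.0
```

Emit:
drive_tool(offset=[[0,0,0.03],[0,0,0]], twist=[[0,0,0],[0,0,0]], gripper=[1,1])

```text
time: 13.52
tool_pos: [0.4654, -0.0539, 0.1364]
tcp_rot: [-0.064, -3.141, -0.0]
wrist_force: [-0.2, 0.0, -0.7]
width: 0.109
finger_force: 30.0
```

Emit:
drive_tool(offset=[[0,0,0.03],[0,0,0]], twist=[[0,0,0],[0,0,0]], gripper=[1,1])

```text
time: 13.68
tool_pos: [0.4654, -0.0539, 0.1355]
tcp_rot: [-0.064, -3.141, -0.0]
wrist_force: [-0.8, 0.3, -0.1]
width: 0.113
finger_force: 30.0
```

Emit:
drive_tool(offset=[[0,0,0.03],[0,0,0]], twist=[[0,0,0],[0,0,0]], gripper=[1,1])

```text
time: 13.85
tool_pos: [0.4654, -0.0539, 0.1346]
tcp_rot: [-0.064, -3.141, -0.0]
wrist_force: [-0.3, 0.0, -0.9]
width: 0.108
finger_force: 30.0
```

```bash
python3 - <<'E'
from h import *
im,d,K,E=cap("wrist"); P=pts(d,K,E); s=state(); print(s["tool_pos"],s["wrist_force"])
print((P[186:232:2,306:328,2]*1000).round(0).astype(int))
save(cv2.resize(im[180:225,297:337],(640,600),interpolation=cv2.INTER_CUBIC),"w6.png")
E
```

```text
[ 0.4654 -0.0539  0.1346] [-0.5845 -0.1872 -1.0407]
[[ 31  14  13  13  12  12  13  13  13  13  12  12  14  13  14  13  13  14
   13  13  13  13]
 [ 33  12  13  13  14  12  13  12  13  14  13  14  13  13  14  14  13  14
   12  13  14  14]
 [ 34  14  13  14  13  13  14  14  13  14  13  14  13  13  14  13  13  13
   14  13  13  12]
 [ 33  13  13  14  13  13  12  12  13  12  13  14  12  12  12  12  14  14
   13  14  14  13]
 [ 34  14  14  12  14  13  13  12  13  13  12  14  14  13  14  12  13  14
   13  14  13  14]
 [ 34  13  12  13  13  14  13  14  13  14  13  12  12  13  13  13  14  13
   13  13  13  13]
 [ 35  13  13  13  13  13  13  13  13  13  13  12  13  13  13  13  14  13
   12  14  13  14]
 [ 34  13  14  12  13  13  12  14  14  12  12  14  13  13  13  14  14  13
   12  13  13  12]
 [ 78  78  79  78  79  80  78  79  80  79  79  77  80  79  79  80  75  79
   79  79  79  79]
 [ 81  83  80  81  81  82  82  80  80  82  81  81  81  80  81  82  80  80
   81  80  80  81]
 [ 84  83  83  83  82  83  82  83  82  83  83  83  82  81  83  82  81  83
   81  82  82  82]
 [ 83  83  84  83  84  83
[... 391 characters left out ...]
4  96  96  94  93  14  84  84
   85  86  84  85]
 [ 84  85  86  85  85  86  85  85  85  97  99 100 100  98  97  85  84  84
   84  86  85  86]
 [ 84  84  85  83  85  84  85  84  86 101 121 121 120 120 102  84  83  83
   84  84  84  83]
 [ 83  84  83  83  84  83  82  84 120 123 124 125 124 124 124 121  81  83
   82  84  84  83]
 [ 81  82  82  80  81  82  81  80 125 126 128 128 127 127 126 125  13  79
   80  81  80  80]
 [ 13  13  12  13  14  12  13  14 128 131 130 131 131 129 131 126  13  15
   13  14  13  13]
 [ 14  14  13  12  12  13  13  14 131 133 134 133 134 132 133 132  13  14
   14  13  13  12]
 [ 14  13  14  12  13  13  13  14 134 133 135 134 134 135 135 134  13  12
   13  12  13  13]]
```

Depth shows the leg inside the hole, with see-through gaps on both sides and the tip about 4 mm in. Now I turn the pin upright by moving the tip +x.

Emit:
drive_tool(offset=[[-0.02,0,0],[-0.02,0,0],[0,0,0]], twist=[[0,0,0],[0,0,0],[0,0,0]], gripper=[1,1,1])

```text
time: 14.15
tool_pos: [0.4662, -0.0539, 0.1346]
tcp_rot: [-0.064, -3.139, -0.0]
wrist_force: [-2.6, -0.5, -1.2]
width: 0.113
finger_force: 30.0
```

Emit:
drive_tool(offset=[[-0.02,0,0],[-0.01,0,0],[0,0,0]], twist=[[0,0,0],[0,0,0],[0,0,0]], gripper=[1,1,1])

```text
time: 14.4
tool_pos: [0.4667, -0.0539, 0.1345]
tcp_rot: [-0.064, -3.139, -0.0]
wrist_force: [-4.3, -0.7, -0.5]
width: 0.11
finger_force: 30.0
```

Emit:
drive_tool(offset=[[-0.02,0,0],[0,0,0]], twist=[[0,0,0],[0,0,0]], gripper=[1,1])

```text
time: 14.57
tool_pos: [0.4673, -0.0539, 0.1344]
tcp_rot: [-0.064, -3.139, -0.0]
wrist_force: [-5.7, -0.1, -0.7]
width: 0.115
finger_force: 30.0
```

Emit:
drive_tool(offset=[[-0.02,0,0],[-0.01,0,0],[0,0,0]], twist=[[0,0,0],[0,0,0],[0,0,0]], gripper=[1,1,1])

```text
time: 14.82
tool_pos: [0.4679, -0.054, 0.1343]
tcp_rot: [-0.064, -3.138, -0.0]
wrist_force: [-4.9, -1.0, -0.8]
width: 0.114
finger_force: 30.0
```

Emit:
drive_tool(offset=[[-0.02,0,0],[0,0,0]], twist=[[0,0,0],[0,0,0]], gripper=[1,1])

```text
time: 14.98
tool_pos: [0.4684, -0.054, 0.1343]
tcp_rot: [-0.063, -3.138, -0.0]
wrist_force: [-5.5, -1.0, -0.1]
width: 0.115
finger_force: 30.0
```

```bash
python3 - <<'E'
from h import *
im,d,K,E=cap("wrist"); P=pts(d,K,E); s=state(); print(s["tool_pos"],s["wrist_force"])
print((P[196:232:1,312:324,2]*1000).round(0).astype(int))
print("edges",[ray(308,v,K,E,.075)[0] for v in (201,202,220,221,222)])
E
```

```text
[ 0.4684 -0.054   0.1343] [-6.5054 -1.1057 -0.6627]
[[ 13  13  13  12  14  14  13  14  13  14  12  13]
 [ 77  76  77  76  77  77  76  76  77  77  12  75]
 [ 79  78  78  79  79  79  78  78  79  79  75  77]
 [ 79  80  80  80  80  80  79  80  80  80  78  79]
 [ 81  80  81  81  80  79  80  80  81  81  80  80]
 [ 82  81  82  82  82  81  81  81  82  82  81  81]
 [ 82  82  82  83  82  83  83  82  82  82  81  82]
 [ 83  82  83  82  82  83  85  83  82  84  81  83]
 [ 84  83  84  83  83  84  84  83  85  83  83  82]
 [ 84  83  84  83  83  84  83  84  83  84  84  83]
 [ 84  84  85  84  85  84  83  83  85  84  83  83]
 [ 85  85  12  13  13  13  14  13  13  13  83  84]
 [ 84  85  15  13  12  14  12  13  14  13  83  83]
 [ 85  86  14  13  14  14  13  14  14  13  84  85]
 [ 85  86  13  14  82  83  82  83  13  14  84  84]
 [ 85  84  12  83  85  84  85  84  82  14  83  85]
 [ 85  85  72  86  87  87  87  87  85  72  82  84]
 [ 85  86  77  88  88  90  88  89  86  76  83  84]
 [ 84  85  82  90  91  93  91  91  89  82  85  84]
 [ 85  84  84  92  92  93  94  94  92  85  83  85]
 [ 85  84  86  93  95  96  9
[... 255 characters left out ...]
4 123 121  13  13  14]
 [ 14  12 121 122 124 124 125 124 123 121  13  13]
 [ 13  13 122 125 125 127 127 126 126 122  13  13]
 [ 13  13 124 126 127 128 129 128 126 124  14  13]
 [ 13  14 126 128 129 129 129 129 130 126  13  13]
 [ 14  13 127 130 131 132 132 131 130 127  14  13]
 [ 13  13 130 131 133 133 133 133 130 129  12  12]
 [ 14  13 131 133 133 133 134 134 132 132  12  12]
 [ 13  14 133 134 135 133 135 135 133 132  13  13]
 [ 13  13 135 134 134 134 134 135 134 134  13  11]
 [ 13  14 133 135 135 135 135 134 135 134  14  13]]
edges [np.float64(0.4546384356526445), np.float64(0.4553970943093889), np.float64(0.4692623997848606), np.float64(0.4700445186414678), np.float64(0.4708279022682318)]
```

Emit:
drive_tool(offset=[[-0.02,0,0],[-0.02,0,0],[0,0,0]], twist=[[0,0,0],[0,0,0],[0,0,0]], gripper=[1,1,1])

```text
time: 15.28
tool_pos: [0.4694, -0.054, 0.1342]
tcp_rot: [-0.064, -3.138, -0.0]
wrist_force: [-6.0, -1.1, -1.2]
width: 0.11
finger_force: 30.0
```

Emit:
drive_tool(offset=[[0,0,0.03],[0,0,0.03],[0,0,0]], twist=[[0,0,0],[0,0,0],[0,0,0]], gripper=[1,1,1])

```text
time: 15.53
tool_pos: [0.4702, -0.054, 0.1329]
tcp_rot: [-0.064, -3.139, -0.0]
wrist_force: [-5.8, -0.1, 2.0]
width: 0.114
finger_force: 30.0
```

Emit:
drive_tool(offset=[[0.02,0,0.01],[0,0,0.03],[0,0,0]], twist=[[0,0,0],[0,0,0],[0,0,0]], gripper=[1,1,1])

```text
time: 15.78
tool_pos: [0.47, -0.054, 0.1318]
tcp_rot: [-0.064, -3.14, -0.0]
wrist_force: [-5.3, 0.1, 1.4]
width: 0.113
finger_force: 30.0
```

Emit:
drive_tool(offset=[[0,0,0.03],[0,0,0.03],[0,0,0]], twist=[[0,0,0],[0,0,0],[0,0,0]], gripper=[1,1,1])

```text
time: 16.03
tool_pos: [0.4698, -0.054, 0.1299]
tcp_rot: [-0.064, -3.14, -0.0]
wrist_force: [-5.0, -0.7, 2.3]
width: 0.11
finger_force: 30.0
```

Emit:
drive_tool(offset=[[0.02,0,0],[0,0,0]], twist=[[0,0,0],[0,0,0]], gripper=[1,1])

```text
time: 16.2
tool_pos: [0.4696, -0.054, 0.13]
tcp_rot: [-0.064, -3.141, -0.0]
wrist_force: [-4.8, 1.3, 2.0]
width: 0.114
finger_force: 30.0
```

```bash
python3 - <<'E'
from h import *
im,d,K,E=cap("wrist"); P=pts(d,K,E); s=state(); print(s["tool_pos"],s["wrist_force"],s["ft_torque"])
T=T_tool(); f=lambda p:(p-T[:3,3])@T[:3,:3]*1000
print((P[192:232:1,312:324,2]*1000).round(0).astype(int))
for v in (192,196,200,204,208,212,216,220): print(v,ray(317.5,v,K,E,.075)[0],ray(317.5,v,K,E,.084)[0],f(P[v,316:320].mean(0)))
E
```

```text
[ 0.4696 -0.054   0.13  ] [-4.8308  0.8056  0.4283] [0.1328 1.1092 0.008 ]
[[ 14  13  13  14  12  13  14  12  14  14  13  13]
 [ 14  12  14  13  12  12  15  13  14  12  12  13]
 [ 13  13  13  13  12  13  13  13  12  13  13  14]
 [ 14  13  14  14  13  13  14  12  13  13  12  14]
 [ 12  13  14  14  14  12  15  12  13  13  14  13]
 [ 78  78  77  78  78  77  77  77  77  77  13  77]
 [ 80  79  80  79  79  80  80  79  80  80  76  78]
 [ 80  80  80  80  81  80  81  81  79  81  79  80]
 [ 82  82  81  80  81  82  81  80  81  81  79  82]
 [ 81  82  82  82  82  82  82  81  81  82 293  82]
 [ 83  81  83  81  82  83  83  81  82  82  80  81]
 [ 84  83  83  83  82  83  83  83  83  82  81  83]
 [ 83  85  83  84  83  84  84  83  82  84  82  83]
 [ 83  84  83  84  83  83  83  84  84  85  83  83]
 [ 84  85  85  85  84  84  85  84  84  84  83  84]
 [ 86  84  84  84  83  85  84  85  84  84  84  84]
 [ 85  85  85 293  85  85  84  85  86  85  82  84]
 [ 84  82  68  70  77  78  78  77  69  69  85  84]
 [ 86  81  71  77  79  80  80  79  78  71  84  84]
 [ 85  81  73  80  82  82  82  82  80  73  84  84]
 [ 86
[... 872 characters left out ...]
128 128 130 130 130 131 130 129  13  13]
 [ 15  14 129 129 130 130 132 130 130 129  13  14]
 [ 13  14 130 131 131 129 131 131 131 129  14  12]]
192 0.44860091146196035 0.44671117471552674 [  7.9911  -0.2658 116.9956]
196 0.4515431157774518 0.4495320222637317 [  4.2848  -0.261  116.6581]
200 0.45450424471605455 0.45237101385326745 [16.5202 -0.444  49.0827]
204 0.4574844814551633 0.4552283251060316 [14.255  -0.4491 46.5447]
208 0.4604840115438673 0.4581041339177913 [11.6756 -0.4468 45.3857]
212 0.46350302294145945 0.4609986204951037 [ 8.5968 -0.442  46.0677]
216 0.4665417060566982 0.4639119673929588 [ 8.4319 -0.4675 36.6589]
220 0.46960025378783926 0.46684435955315995 [12.8365 -0.5306 13.144 ]
```

Emit:
drive_tool(offset=[[0.02,0,0],[0.02,0,0],[0,0,0]], twist=[[0,0,0],[0,0,0],[0,0,0]], gripper=[1,1,1])

```text
time: 16.5
tool_pos: [0.4691, -0.0541, 0.1301]
tcp_rot: [0.064, 3.14, -0.0]
wrist_force: [-2.8, 0.7, 0.8]
width: 0.112
finger_force: 30.0
```

Emit:
drive_tool(offset=[[0.01,0,0.03],[0,0,0.03],[0,0,0]], twist=[[0,0,0],[0,0,0],[0,0,0]], gripper=[1,1,1])

```text
time: 16.75
tool_pos: [0.4687, -0.0541, 0.1281]
tcp_rot: [0.064, 3.14, -0.0]
wrist_force: [-1.4, -0.6, -0.5]
width: 0.113
finger_force: 30.0
```

Emit:
drive_tool(offset=[[0,0,0.03],[0,0,0.03],[0,0,0]], twist=[[0,0,0],[0,0,0],[0,0,0]], gripper=[1,1,1])

```text
time: 17.0
tool_pos: [0.4685, -0.0541, 0.1262]
tcp_rot: [0.064, 3.141, -0.0]
wrist_force: [0.1, -0.8, 0.0]
width: 0.111
finger_force: 30.0
```

Emit:
drive_tool(offset=[[0,0,0.03],[0,0,0.03],[0,0,0]], twist=[[0,0,0],[0,0,0],[0,0,0]], gripper=[1,1,1])

```text
time: 17.25
tool_pos: [0.4683, -0.054, 0.1244]
tcp_rot: [0.064, 3.141, 0.0]
wrist_force: [-1.1, -0.7, -0.9]
width: 0.111
finger_force: 30.0
```

Emit:
drive_tool(offset=[[0,0,0.03],[0,0,0.03],[0,0,0]], twist=[[0,0,0],[0,0,0],[0,0,0]], gripper=[1,1,1])

```text
time: 17.5
tool_pos: [0.4681, -0.054, 0.1226]
tcp_rot: [-0.064, -3.141, -0.0]
wrist_force: [-1.8, 0.3, -0.4]
width: 0.116
finger_force: 30.0
```

Emit:
drive_tool(offset=[[0,0,0.03],[0,0,0.03],[0,0,0.03],[0,0,0]], twist=[[0,0,0],[0,0,0],[0,0,0],[0,0,0]], gripper=[1,1,1,1], squeeze=45)

```text
time: 17.83
tool_pos: [0.4681, -0.054, 0.1198]
tcp_rot: [-0.064, -3.14, -0.0]
wrist_force: [-1.2, 0.9, -0.5]
width: 0.113
finger_force: 45.0
```

Emit:
drive_tool(offset=[[0,0,0.03],[0,0,0.03],[0,0,0.03],[0,0,0]], twist=[[0,0,0],[0,0,0],[0,0,0],[0,0,0]], gripper=[1,1,1,1])

```text
time: 18.17
tool_pos: [0.4684, -0.054, 0.1176]
tcp_rot: [0.064, 3.141, -0.0]
wrist_force: [-3.0, 0.1, 5.6]
width: 0.11
finger_force: 45.0
```

Emit:
drive_tool(offset=[[0,0,0.03],[0,0,0.03],[0,0,0.03],[0,0,0]], twist=[[0,0,0],[0,0,0],[0,0,0],[0,0,0]], gripper=[1,1,1,1])

```text
time: 18.5
tool_pos: [0.4685, -0.0541, 0.1152]
tcp_rot: [0.064, 3.141, -0.0]
wrist_force: [-3.6, 0.4, 8.6]
width: 0.114
finger_force: 45.0
```

Bow riding, 8.6 N as expected. Continuing.

Emit:
drive_tool(offset=[[0,0,0.03],[0,0,0.03],[0,0,0]], twist=[[0,0,0],[0,0,0],[0,0,0]], gripper=[1,1,1])

```text
time: 18.75
tool_pos: [0.4685, -0.0541, 0.1135]
tcp_rot: [0.064, 3.141, -0.0]
wrist_force: [-3.9, 0.0, 8.5]
width: 0.111
finger_force: 45.0
```

Emit:
drive_tool(offset=[[0,0,0.03],[0,0,0.03],[0,0,0]], twist=[[0,0,0],[0,0,0],[0,0,0]], gripper=[1,1,1])

```text
time: 19.0
tool_pos: [0.4684, -0.054, 0.1116]
tcp_rot: [0.064, 3.141, -0.0]
wrist_force: [-3.4, 0.0, 6.8]
width: 0.11
finger_force: 45.0
```

Emit:
drive_tool(offset=[[0,0,0.03],[0,0,0.03],[0,0,0]], twist=[[0,0,0],[0,0,0],[0,0,0]], gripper=[1,1,1])

```text
time: 19.25
tool_pos: [0.4683, -0.054, 0.1097]
tcp_rot: [0.064, 3.141, -0.0]
wrist_force: [-3.3, -0.4, 6.3]
width: 0.111
finger_force: 45.0
```

Emit:
drive_tool(offset=[[0,0,0.03],[0,0,0.03],[0,0,0.03],[0,0,0]], twist=[[0,0,0],[0,0,0],[0,0,0],[0,0,0]], gripper=[1,1,1,1])

```text
time: 19.58
tool_pos: [0.4679, -0.054, 0.1067]
tcp_rot: [-0.064, -3.14, -0.0]
wrist_force: [-3.2, -0.2, 3.8]
width: 0.109
finger_force: 45.0
```

Emit:
drive_tool(offset=[[0,0,0.03],[0,0,0.03],[0,0,0]], twist=[[0,0,0],[0,0,0],[0,0,0]], gripper=[1,1,1])

```text
time: 19.83
tool_pos: [0.4677, -0.054, 0.1044]
tcp_rot: [-0.064, -3.14, -0.0]
wrist_force: [-3.1, -0.8, -0.5]
width: 0.11
finger_force: 45.0
```

Emit:
drive_tool(offset=[[0,0,0.03],[0,0,0]], twist=[[0,0,0],[0,0,0]], gripper=[1,1])

```text
time: 20.0
tool_pos: [0.4677, -0.054, 0.1036]
tcp_rot: [-0.064, -3.14, -0.0]
wrist_force: [-4.5, -0.1, 0.9]
width: 0.112
finger_force: 45.0
```

Emit:
drive_tool(offset=[[0,0,0.02],[0,0,0]], twist=[[0,0,0],[0,0,0]], gripper=[1,1])

```text
time: 20.17
tool_pos: [0.4678, -0.054, 0.1031]
tcp_rot: [-0.064, -3.14, -0.0]
wrist_force: [-4.8, 0.1, 2.2]
width: 0.116
finger_force: 45.0
```

Emit:
drive_tool(offset=[[0,0,0.02],[0,0,0]], twist=[[0,0,0],[0,0,0]], gripper=[1,1])

```text
time: 20.33
tool_pos: [0.4678, -0.054, 0.1025]
tcp_rot: [-0.064, -3.14, -0.0]
wrist_force: [-5.1, 0.5, 1.4]
width: 0.115
finger_force: 45.0
```

Emit:
drive_tool(offset=[[0,0,0.02],[0,0,0]], twist=[[0,0,0],[0,0,0]], gripper=[1,1])

```text
time: 20.5
tool_pos: [0.4678, -0.0539, 0.1019]
tcp_rot: [-0.064, -3.14, -0.0]
wrist_force: [-4.8, -0.5, 1.3]
width: 0.111
finger_force: 45.0
```

Emit:
drive_tool(offset=[[0.02,0,0.01],[0.01,0,0.01],[0,0,0]], twist=[[0,0,0],[0,0,0],[0,0,0]], gripper=[1,1,1])

```text
time: 20.75
tool_pos: [0.4675, -0.054, 0.1015]
tcp_rot: [0.064, 3.141, -0.0]
wrist_force: [-4.0, -0.2, 2.0]
width: 0.114
finger_force: 45.0
```

Emit:
drive_tool(offset=[[0,0,0.02],[0,0,0]], twist=[[0,0,0],[0,0,0]], gripper=[1,1])

```text
time: 20.92
tool_pos: [0.4675, -0.054, 0.1009]
tcp_rot: [0.064, 3.141, -0.0]
wrist_force: [-4.3, 0.1, 3.0]
width: 0.111
finger_force: 45.0
```

Emit:
drive_tool(offset=[[0,0,0.02],[0,0,0]], twist=[[0,0,0],[0,0,0]], gripper=[1,1])

```text
time: 21.08
tool_pos: [0.4675, -0.054, 0.1004]
tcp_rot: [0.064, 3.141, -0.0]
wrist_force: [-4.4, 0.5, 4.1]
width: 0.113
finger_force: 45.0
```

Emit:
drive_tool(offset=[[0,0,0.02],[0,0,0]], twist=[[0,0,0],[0,0,0]], gripper=[1,1])

```text
time: 21.25
tool_pos: [0.4676, -0.054, 0.1]
tcp_rot: [0.064, 3.141, 0.0]
wrist_force: [-5.1, 0.9, 7.9]
width: 0.112
finger_force: 45.0
```

Emit:
drive_tool(offset=[[0,0,0.02],[0,0,0]], twist=[[0,0,0],[0,0,0]], gripper=[1,1])

```text
time: 21.42
tool_pos: [0.4677, -0.054, 0.0995]
tcp_rot: [0.064, 3.14, 0.0]
wrist_force: [-6.4, 0.8, 9.6]
width: 0.11
finger_force: 45.0
```

```bash
python3 - <<'E'
from h import *
im,d,K,E=cap("wrist"); P=pts(d,K,E); s=state(); print(s["tool_pos"],s["wrist_force"],s["ft_torque"])
print((P[192:232:2,308:327,2]*1000).round(0).astype(int))
E
```

```text
[ 0.4677 -0.054   0.0996] [-5.6221  1.0737  9.9262] [ 0.1868  1.1951 -0.0223]
[[ 14  14  13  12  14  13  13  14  13  14  13  12  13  13  13  13  13  13
   14]
 [ 14  13  12  12  13  13  13  13  12  12  13  13  14  14  13  14  13  13
   13]
 [ 13  13  13  14  13  14  12  14  12  14  12  12  13  13  13  12  12  14
   12]
 [ 14  13  13  15  13  12  13  13  13  13  12  13  13  14  12  13  14  12
   12]
 [ 14  13  14  14  13  12  13  12  13  11  15  13  14  13  14  14  13  13
   14]
 [ 13  14  13  13  14  13  13  14  14  12  13  13  12  12  14  13  13  14
   14]
 [ 14  13  13  13  13  14  12  12  14  13  13  14  14  14  14  14  13  12
   13]
 [ 14  12  13  13  12  14  13  15  14  14  12  12  13  14  12  13  14  13
   13]
 [ 14  14  13  13  12  14  13  14  13  13  14  14  13  13  13  13  13  13
   12]
 [ 75  76  76  75  75  75  76  76  76  76  76  77  76  75  76  12  12  73
   73]
 [ 79  79  78  80  79  79  79  78  78  79  80  81  80  78  78  77  77  79
   80]
 [ 80  81  80  81  82  81  80  82  81  81  81  80  81  82  81  79 263  80
   80]
 [ 82  81  82  81  82  82  82  82  82  83  82  82  82  82  82  81  81  82
   81]
 [ 81  83  83  83  83  83  83  83  83  82  83  82  83  83  82  82  82  83
   83]
 [ 84  83  85  84  84  84  83  84  86  87 263  85  85  83  84  82  83  84
   84]
 [ 83  85  85  84  85  84  86  89  91  90  90  90  90  86  84  83  84  84
   84]
 [ 85  84  84  85  85  84  90  93  94  95  93  93  92  90  84  85  84  85
   84]
 [ 85  85  86  84  84  72  92  96  96  97  98  96  95  93  72  84  83  84
   86]
 [ 86  84  85  84  86  76  96  99  99  98  99  99  98  96  75  84  85  85
   85]
 [ 86  86  86  85  85  78 100  99  99 100  99 100 100  98  79  84  85  85
   85]]
```

The shoulder is on the pin's crown (contact about 10 N) and the bow has sprung over. I relax the load, release with a small opening, and retreat up.

Emit:
drive_tool(offset=[[0.03,0,-0.01],[0.02,0,0],[0,0,0],[0,0,0],[0,0,0],[0,0,0],[0,0,0]], twist=[[0,0,0],[0,0,0],[0,0,0],[0,0,0],[0,0,0],[0,0,0],[0,0,0]], gripper=[1,1,1,0.55,0.55,0.55,0.55])

```text
time: 22.05
tool_pos: [0.4664, -0.054, 0.0994]
tcp_rot: [0.064, 3.14, -0.0]
wrist_force: [0.4, 0.4, -0.1]
width: 0.228
finger_force: 0.0
```

Emit:
drive_tool(offset=[[0,0,-0.2],[0,0,-0.4],[0,0,-0.6],[0,0,-0.8],[0,0,-0.8],[0,0,0]], twist=[[0,0,0],[0,0,0],[0,0,0],[0,0,0],[0,0,0],[0,0,0]], gripper=[0.55,0.55,0.55,0.55,0.55,0.55])

```text
time: 22.55
tool_pos: [0.4686, -0.0543, 0.1876]
tcp_rot: [0.064, 3.134, -0.001]
wrist_force: [1.5, -0.1, 0.5]
width: 0.227
finger_force: 0.0
```

Emit:
drive_tool(offset=[[-0.8,0,0],[-0.6,0,0],[0,0,0]], twist=[[0,0,0],[0,0,0],[0,0,0]], gripper=[0.55,0.55,0.55])

```text
time: 22.8
tool_pos: [0.5111, -0.0559, 0.1839]
tcp_rot: [0.064, 3.137, -0.001]
wrist_force: [-0.3, -0.8, 0.1]
width: 0.227
finger_force: 0.0
```

```bash
python3 - <<'E'
from h import *
im,d,K,E=cap("wrist"); P=pts(d,K,E); print(T_tool(),state()["width"])
v,u=np.mgrid[:400,:640]
m=(d>0)&(P[...,2]>.1)&(P[...,2]<.15)&(P[...,0]<.5)&(abs(P[...,1]+.054)<.03)
q=P[m]; print(m.sum(),q.min(0),q.max(0),q.mean(0))
save(cv2.resize(im[80:260,200:440],(800,600),interpolation=cv2.INTER_CUBIC),"w7.png")
E
```

```text
[[-0.9992  0.0404  0.0007  0.5088]
 [ 0.0404  0.9992 -0.0001 -0.0557]
 [-0.0007 -0.0001 -1.      0.1832]
 [ 0.      0.      0.      1.    ]] 0.22533207217803097
559 [ 0.4587 -0.0595  0.1005] [ 0.4879 -0.0495  0.131 ] [ 0.4727 -0.0546  0.1247]
```

View pics/w7.png

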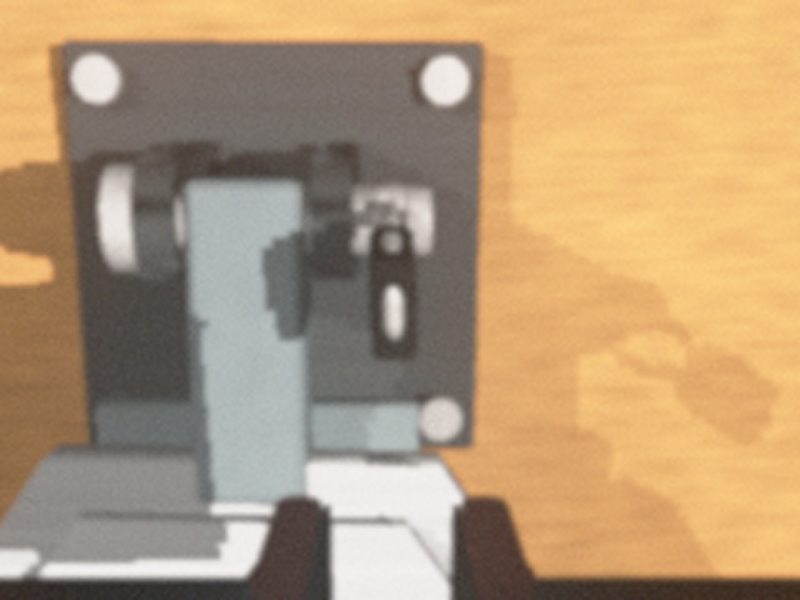

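The clip stands in the pin, with the pad at (393,290) and the head still on its lug at (118,218). It seems to lean somewhat towards +x, so I measure the lean before handing in.

```bash
python3 - <<'E'
from h import *
for k in range(1):
    im,d,K,E=cap("wrist"); P=pts(d,K,E)
    m=(d>0)&(P[...,2]>.09)&(P[...,2]<.15)&(P[...,0]<.5)&(abs(P[...,1]+.0545)<.008)
    v,u=np.where(m)
    for r in np.unique(v): 
        q=P[r,u[v==r]]; print(r,len(q),(np.median(q,axis=0)*1000).round(1), im[r,u[v==r]].mean().round())
    print("pin edge ref rows", [(r,(P[r,308]*1000).round(1)) for r in range(130,160,3)])
E
```

```text
144 2 [456.  -54.8  90.6] 143.0
145 5 [456.7 -54.4  93. ] 142.0
146 5 [457.4 -54.4  94.2] 135.0
147 5 [458.  -54.4  97.2] 133.0
148 5 [458.6 -54.5  99.7] 140.0
149 5 [459.3 -54.5 100.9] 143.0
150 5 [460.1 -54.5 100.4] 127.0
151 11 [460.1 -54.5 109.6] 104.0
152 13 [460.7 -54.6 112.3] 97.0
153 13 [461.2 -54.6 114.5] 99.0
154 13 [461.8 -54.6 116.9] 106.0
155 13 [462.3 -54.6 119.1] 111.0
156 14 [462.9 -54.3 120.1] 112.0
157 14 [463.4 -54.3 122.1] 104.0
158 14 [464.  -54.4 124.2] 90.0
159 14 [464.5 -54.4 126.1] 75.0
160 14 [465.  -54.4 128. ] 64.0
161 14 [465.6 -54.4 128.4] 65.0
162 14 [466.2 -54.5 129.2] 68.0
163 14 [467.  -54.5 129.1] 70.0
164 14 [467.6 -54.5 128.9] 69.0
165 13 [468.3 -54.2 128.9] 69.0
166 14 [469.1 -54.6 129.1] 68.0
167 14 [469.8 -54.6 128.5] 70.0
168 14 [470.6 -54.6 128.4] 75.0
169 14 [471.2 -54.7 128.7] 93.0
170 14 [472.  -54.7 128.1] 110.0
171 13 [472.8 -55.1 127.4] 118.0
172 14 [473.4 -54.7 127.9] 130.0
173 14 [474.2 -54.8 127.7] 133.0
174 14 [474.9 -54.8 127.7] 134.0
175 14 [475.7 -54.8 127.2] 131.0
176 14 [476.4 -54.8 127. ] 131.0
177 13 [477.1 -55.2 126.6] 128.0
178 13 [477.9 -54.5 126.6] 136.0
179 13 [478.6 -54.6 126.7] 135.0
180 13 [479.5 -54.6 126.3] 135.0
181 13 [480.1 -54.6 126.2] 129.0
182 13 [480.9 -54.7 126. ] 122.0
183 13 [481.8 -54.7 125.7] 111.0
184 13 [482.5 -54.7 125.8] 98.0
185 13 [483.3 -54.8 125.4] 83.0
186 13 [484.2 -54.8 124.7] 74.0
187 14 [485.  -54.4 124.4] 72.0
188 13 [485.7 -54.8 124.6] 72.0
189 13 [486.4 -54.9 124.1] 73.0
190 12 [487.4 -54.5 123.4] 79.0
pin edge ref rows [(130, array([445.6, -63.3,  13.7])), (133, array([448.6, -63.4,  13.5])), (136, array([451.7, -63.6,  12.2])), (139, array([452.1, -61.7,  81.9])), (142, array([454.5, -61.8,  82.6])), (145, array([456.9, -61.9,  84.5])), (148, array([459.3, -62. ,  85.4])), (151, array([461.8, -62.1,  84.9])), (154, array([464.3, -62.2,  84.2])), (157, array([467.1, -62.4,  81.4]))]
```

The lean measures 0.26 rad, under the 0.4 limit. The clip is stable between the two looks, its height matches the seated value within about 1 mm, and the pin is home. I hand in.

```bash
python3 -c "
from plant import bot
print(bot.finish_job())"
```

```text
the job is handed in; nothing more can be done
None
```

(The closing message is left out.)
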